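# Change the bar in the craft-room collet spindle

## Task

Change the bar in the collet spindle: swing the lever fully open, draw out the finished bar and lay it gently in the white tray. Then take the thin round bar from the rack, feed it into the collet until it rests against the stop, and swing the lever fully closed to clamp it. Leave the other two bars, the jar and the pen cup as they are.

Things in the scene. Friction and masses are not known exactly. Their poses are not given: they have to be found in the camera images.
- spindle: Collet spindle, fixed: grey 64 mm cube head (63 to 127 mm above the table) on a pedestal and dark base plate (spindle x -50 to +90 mm, y +-50 mm, 14 mm thick). Origin on the table under the middle of the head; z up; x runs along the level bore, inwards from its open mouth: bars are fed along +x. 16 mm behind the head, across a gap open to view, stands the steel stop plate, top at 118 mm.
- mouth (a point): Centre of the bore's mouth, on the bore axis (spindle x = -32 mm, 95 mm above the table). The bore is 25 mm across, right through the head; a steel lead-in cone, 35 mm wide at its rim, stands 8 mm out in front of the mouth. A loose 22 mm bar lies on the bottom of the bore, axis 93.5 mm above the table; a small jaw in the roof presses on it as the lever closes and rises 3 mm as it opens.
- stop (a point): Point of the stop plate's face on the bore axis, 80 mm beyond the mouth (spindle frame x = +48 mm). A bar fully home has its inner end here.
- lever (a joint): Clamp lever on the head, turning level about the vertical through the spindle's origin. 0 rad = fully closed (arm points along spindle +x, over the stop plate); grows counter-clockwise seen from above to 1.45 rad = fully open (arm nearly along spindle +y). Starts nearly closed. Stays where it is left; friction 0.12 N m (about 1.5 N at the knob).
- lever_knob (a point): Middle of the grip of the lever's upright black round knob, 22 mm across and 48 mm tall (143 to 191 mm above the table), 88 mm from the lever's pivot; this point is 169 mm above the table.
- bar_done: Finished bar, in the collet at the start: plain round wooden bar 22 mm across, 150 mm long, with two dark bands painted round it; 30 to 60 g. Origin at its middle, x along the bar. At the start its inner end is up to 10 mm short of the stop, so 70 to 80 mm of it stick out of the mouth.
- bar_new: Thin round bar to be fitted: plain wood, 22 mm across, 160 mm long, 30 to 65 g. Origin at its middle, x along the bar; both ends are alike. It lies in one of the rack's three vees, axis 38 mm above the table.
- bar_hex: Hexagonal wooden bar, 22 mm across flats, 160 mm long, in another vee of the rack. Origin at its middle, x along it. To be left alone.
- bar_thick: Thick round wooden bar, 32 mm across, 160 mm long, in another vee of the rack, axis 43 mm and top 60 mm above the table. Origin at its middle, x along it. To be left alone; too thick for the collet.
- rack: Plywood rack, fixed, 150 x 200 mm. Origin at the centre of its underside; three vees side by side along its y, 64 mm apart, bars lying along its x. The two notched rails are 10 mm thick, at x = -68 and +68 mm, up to 40 mm high; between them the bars are free and only the 8 mm base board is below.
- tray: White open tray, fixed, 200 (x) x 140 (y) x 35 mm high, wall 5 mm, floor 5 mm thick. Origin at the centre of its underside.
- jar: Clear squat jar with white lid, 58 mm across and 58 mm tall, standing between the rack and the spindle. Origin at the centre of its underside. Bystander.
- cup: White pen cup, 78 mm across, 95 mm tall, with three marker pens standing in it up to 148 mm. Origin at the centre of its underside. Bystander.
Mind the look-alikes: they are no part of the job. What is shaped like the bar_done but green is not meant.

How it is judged (in metres and radians):
On the way, in this order (a step that is already met when the one before it is completed fails the run):
1. the lever is swung open (beyond 1.2 rad) with the finished bar still in the collet (value of joint lever above 1.2 rad and x of bar_done in the frame of spindle above -0.06 m), for 0.1 s.
2. the finished bar lies in the tray, let go (x of bar_done in the frame of tray between -0.06 and 0.06 m and y of bar_done in the frame of tray between -0.06 and 0.06 m and height (world z) of bar_done below 0.03 m and contact force between the fingers and bar_done below 0.1 N), for 0.2 s.
3. the thin round bar is in the bore against the stop (within 4 mm) with the lever still open (x of bar_new in the frame of stop above -0.084 m and y of bar_new in the frame of stop between -0.005 and 0.005 m and angle between the x axis of bar_new and the x axis of spindle, either way round below 0.09 rad and value of joint lever above 1 rad), for 0.1 s.
At the end, for the whole second after the job is handed in: The thin round bar is straight in the bore, end within 4 mm of the stop; the lever within 0.15 rad of closed; the finished bar lies flat and at rest in the tray; hexagonal and thick bars within 20 mm, jar and cup within 30 mm of their starts (x of bar_new in the frame of stop between -0.084 and -0.076 m and y of bar_new in the frame of stop between -0.005 and 0.005 m and z of bar_new in the frame of stop between -0.006 and 0.004 m and angle between the x axis of bar_new and the x axis of spindle, either way round below 0.07 rad and value of joint lever below 0.15 rad and linear speed of bar_new below 0.02 m/s and x of bar_done in the frame of tray between -0.06 and 0.06 m and y of bar_done in the frame of tray between -0.06 and 0.06 m and height (world z) of bar_done below 0.03 m and linear speed of bar_done below 0.05 m/s and distance of each of bar_hex, bar_thick from where it was at the start of the episode below 0.02 m and distance of each of jar, cup from where it was at the start of the episode below 0.03 m); the robot touches nothing.
It fails at once if the finished bar is dropped into the tray from more than about 55 mm (horizontal distance between bar_done and tray below 0.1 m and height (world z) of bar_done above 0.07 m and contact force between bar_done and anything else below 0.02 N).
It fails at once if the hexagonal or the thick bar is disturbed (distance of any of bar_hex, bar_thick from where it was at the start of the episode above 0.025 m).
It fails at once if the jar or the pen cup is knocked over or pushed away (distance of any of jar, cup from where it was at the start of the episode above 0.04 m or angle between any of jar, cup's own z axis and vertical above 0.4 rad).
It also fails if it takes over 72 s, if anything falls off the work surface, if the arm or the gripper's body presses on something with over 40 N, if the wrist force passes 120 N, or if a joint passes its speed limit or range.

## Robot

A 7-joint arm with a two-finger parallel gripper is mounted at the origin on the work surface. World frame = base frame: x ahead of the robot, y to its left, z up, the work surface at z = 0. Lengths are in mm, angles in rad, forces in N, time in s.
With the tool pointing down it reaches from about 400 to 900 mm from the base axis. Payload 5.6 kg.
Tool frame: the origin (TCP) lies midway between the tips of the shut fingers; the grasp point (between the pads) lies 19 mm behind it; x points along the fingers, y is the direction in which the jaws open and shut, and the axes are right-handed (so a half turn about x gives the same grasp; the last joint's range is limited). The gripper opens to 92 mm and grips with 3 to 60 N. Pads are 20 mm wide; open, the fingers measure 128 mm over their backs; the gripper's body (75 mm by 189 mm) begins 69 mm behind the grasp point.
Start: joints at [-1.356, 0.468, -0.012, 1.603, 0.006, 1.071, -0.056], TCP at [165.762, 628.516, 214.592] pointing down, gripper open.
Joint ranges: [-2.53, 2.53], [-0.31, 2.02], [-1.57, 1.55], [0.28, 2.44], [-1.29, 4.43], [0.15, 1.84], [-2.92, 2.92]. Speed limits (rad/s): [2.57, 2.57, 3.14, 3.14, 3.14, 3.14, 3.14].

## Interface

Orientations are given as a rotation vector (axis times angle).
In Python, from cell import robot, grip, kin, viewer gives the robot as it stands. Calls block until the motion is done:
- robot.movep(position, orientation): joint-space move of the TCP to a pose.
- robot.servo_line(position, feed=150, rotation=None): straight line of the TCP; rotation=None keeps the orientation; feed is the mean speed in mm/s.
- robot.goto_joints(angles): joint-space move.
- grip(opening, newtons=None): opening from 0.0 (shut) to 1.0 (fully open); newtons is the grip in N (None keeps the last); returns when the fingers have stopped.
- robot.hold(seconds).
- kin.ik(position, orientation): joint angles nearest the present ones, or None.
- robot.observe(): the state.
- viewer.read_camera(name): name is "side" or "top"; returns the picture (384x512x3 uint8, red, green, blue); there is no depth.
- viewer.camera_info(name): a dict with "camera_matrix" (3x3 intrinsics, pixels), "R" (3x3) and "t" (3): a world point X has camera coordinates R X + t. Camera axes: x right, y down, z forward; pixel columns grow to the right and rows downward; lengths in mm; the calibration is good to about 2 mm. A picture is of the moment at which its call begins. camera_info takes no time and is no camera call.
A pose or a line that the arm cannot do raises robot.IKError and nothing moves.
- robot.job_done(): hands the job in, once; it reports no verdict.
Trained networks look in the newest picture that a camera, given by its name, has taken for a name from the list of things; names that differ only in an ending like _2 or _b are one class to them, and where a whole thing is asked for, a point or a joint stands for the part that bears it (a point fixed in the world has none). Each returns a list of dicts, best first, with "confidence" (0 to 1); they miss things now and then, are a little off and sometimes report something else, mostly with a low value. They report only what shows in the picture. A call takes as long as a camera call. They do not tell look-alikes from the thing itself.
- viewer.silhouettes(name, camera): "mask" (384x512 bool, what is visible of it).
- viewer.pinpoint(name, camera): "at" ([x, y, z] in mm, in the coordinates of the camera as it stood for that picture, good to about 4 mm: a listed point, or the origin of a listed thing).
The state is a dict: "t": time; "joints": joint angles; "joint_velocities": joint speeds; "joint_torque": joint torques, N m; "tcp_pos": TCP position; "tcp_rot": TCP orientation; "contact_force": force on the tool from outside, world axes, zero at the start; "wrist_torque": the same for the moment, N m; "grip_width": opening from 0.0 (shut) to 1.0 (fully open).
Only numpy, scipy, OpenCV 4.12 (cv2) and the standard library are available. Lean on these libraries where they do the work, as an engineer would, in place of code of your own. Each camera call takes 0.05 s, during which the arm holds its last target. There are 200 camera calls.

## Working session

There is one attempt and no reset: what is moved stays moved. The work goes in short steps, each a Python script; the robot and the scene stay as the last script left them, time stands still between calls to the robot, and variables do not carry over. Pictures are saved under pics/ and viewed, about 8 in all and at most 12, crops included, and the job is handed in when it is done.

```bash
ls; mkdir -p pics; cat > h.py <<'E'
import numpy as np, cv2
from cell import robot, grip, kin, viewer
from scipy.spatial.transform import Rotation as Rn
def toworld(p,c):
    i=viewer.camera_info(c); return np.array(i["R"]).T@(np.array(p)-np.array(i["t"]))
def proj(X,c):
    i=viewer.camera_info(c); q=np.array(i["camera_matrix"])@(np.array(i["R"])@np.array(X,float)+np.array(i["t"])); return q[:2]/q[2]
def atz(uv,z,c):
    i=viewer.camera_info(c); R=np.array(i["R"]);d=R.T@np.linalg.inv(i["camera_matrix"])@[uv[0],uv[1],1.]; o=-R.T@np.array(i["t"])
    return o+d*(z-o[2])/d[2]
def snap(c,f,crop=None,s=1):
    im=viewer.read_camera(c)[:,:,::-1]
    o=im if crop is None else im[crop[1]:crop[3],crop[0]:crop[2]]
    cv2.imwrite('pics/'+f,cv2.resize(np.ascontiguousarray(o),None,fx=s,fy=s,interpolation=cv2.INTER_CUBIC)); return im
E
python3 - <<'E'
from h import *
print(robot.observe()['tcp_rot'],robot.observe()['t'])
a=viewer.read_camera("top")[:,:,::-1];b=viewer.read_camera("side")[:,:,::-1]
cv2.imwrite('pics/top0.png',cv2.resize(a,(800,600)));cv2.imwrite('pics/side0.png',cv2.resize(b,(800,600)))
for c in("top","side"):
    i=viewer.camera_info(c);print(c,np.round(-np.array(i["R"]).T@i["t"]),np.array(i["camera_matrix"])[0])
    for n in "spindle mouth stop lever_knob bar_done bar_new bar_hex bar_thick rack tray jar cup".split():
        for r in viewer.pinpoint(n,c)[:2]: print(n,round(r["confidence"],2),np.round(toworld(r["at"],c)))
E
```

```text
pics
[ 0.20099971  1.56136075 -0.203847  ] 0.0
top [ 460.    6. 1109.] [389.42872806   0.         251.27265766]
spindle 0.58 [551. -78.  -1.]
stop 0.76 [ 550. -127.   98.]
stop 0.46 [550. -47.  93.]
lever_knob 0.86 [ 564. -166.  170.]
bar_done 0.67 [553. -44.  88.]
bar_done 0.66 [ 368. -153.   11.]
bar_new 0.9 [525. 210.  35.]
bar_new 0.74 [529. 276.  42.]
bar_hex 0.78 [538. 337.  38.]
bar_hex 0.28 [ 565. -165.  168.]
bar_thick 0.61 [529. 277.  41.]
bar_thick 0.48 [554. -48.  93.]
rack 0.68 [529. 278.   1.]
tray 0.83 [ 502. -346.   -2.]
tray 0.61 [ 564. -167.  169.]
jar 0.58 [420.  59.  -5.]
jar 0.37 [ 504. -349.   -1.]
cup 0.64 [756. 290.   0.]
side [386. 782. 664.] [429.9725406    0.         252.19589858]
spindle 0.97 [549. -79.  -3.]
spindle 0.54 [419.  52.  -2.]
mouth 0.91 [550. -42.  95.]
mouth 0.24 [554. -43.  95.]
stop 0.9 [ 555. -124.   92.]
lever_knob 0.94 [ 563. -165.  169.]
lever_knob 0.58 [756. 284.  -0.]
bar_done 0.57 [ 370. -153.    8.]
bar_done 0.52 [555. -46.  92.]
bar_new 0.62 [528. 209.  36.]
bar_hex 0.74 [531. 344.  39.]
bar_thick 0.79 [522. 276.  50.]
rack 0.92 [529. 279.  -2.]
tray 0.96 [ 498. -348.    0.]
jar 0.81 [417.  53.  -4.]
cup 0.95 [756. 284.   3.]
```

View pics/top0.png

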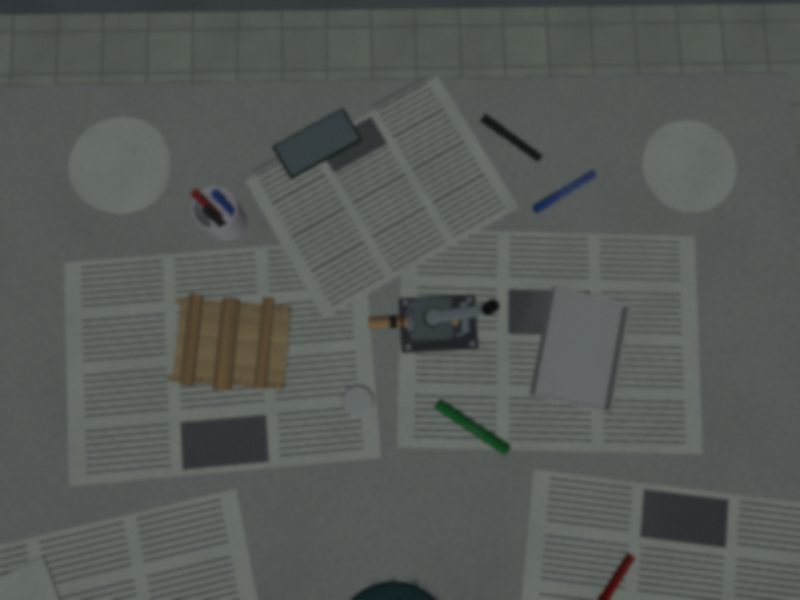

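View pics/side0.png

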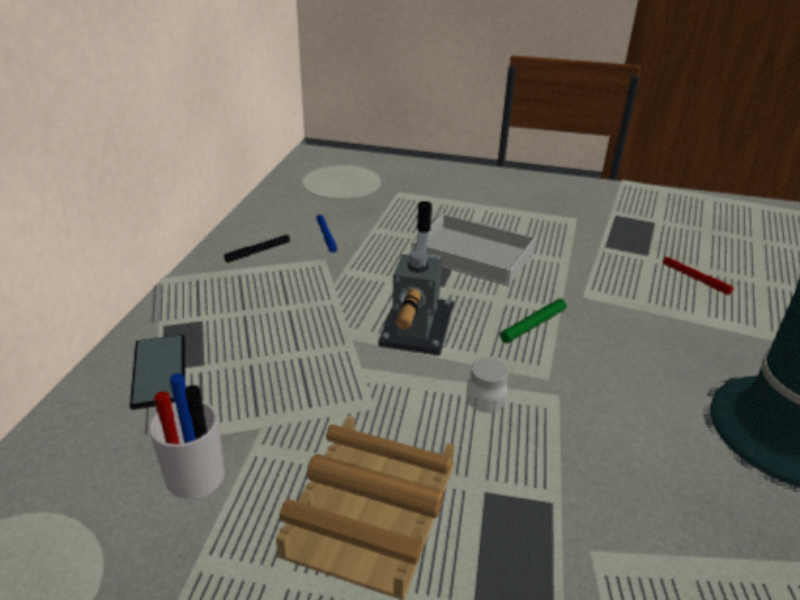

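```bash
python3 - <<'E'
from h import *
a=viewer.read_camera("top")[:,:,::-1]
c1=cv2.resize(np.ascontiguousarray(a[175:240,225:330]),None,fx=7,fy=7,interpolation=cv2.INTER_CUBIC)
c1=cv2.convertScaleAbs(c1,alpha=1.8)
cv2.imwrite('pics/sp.png',c1)
c2=cv2.resize(np.ascontiguousarray(a[180:255,100:195]),None,fx=8,fy=8,interpolation=cv2.INTER_CUBIC)
cv2.imwrite('pics/rk.png',cv2.convertScaleAbs(c2,alpha=1.8))
for n,z in [("spindle",14),("bar_done",93),("bar_new",38),("bar_hex",38),("bar_thick",43),("tray",35),("rack",20)]:
    for r in viewer.silhouettes(n,"top")[:2]:
        m=r["mask"].astype(np.uint8); pts=cv2.findNonZero(m)
        box=cv2.boxPoints(cv2.minAreaRect(pts)); w=np.array([atz(p,z,"top")[:2] for p in box])
        e=w[1]-w[0];f=w[2]-w[1]; L=e if np.hypot(*e)>np.hypot(*f) else f
        print(n,round(r["confidence"],2),'ctr',np.round(w.mean(0)),'size',np.round([np.hypot(*e),np.hypot(*f)]),'ang',round(np.degrees(np.arctan2(L[1],L[0]))%180,1))
E
```

```text
spindle 0.89 ctr [ 555. -118.] size [182. 100.] ang 91.3
bar_done 0.64 ctr [ 376. -139.] size [ 21. 139.] ang 54.9
bar_done 0.46 ctr [552.  -5.] size [58. 18.] ang 88.5
bar_new 0.94 ctr [527. 212.] size [157.  23.] ang 175.1
bar_new 0.74 ctr [ 500. -346.] size [203. 151.] ang 165.5
bar_hex 0.81 ctr [536. 339.] size [162.  31.] ang 174.5
bar_thick 0.81 ctr [526. 277.] size [162.  36.] ang 175.6
tray 0.92 ctr [ 500. -347.] size [203. 153.] ang 165.5
rack 0.82 ctr [529. 275.] size [149. 203.] ang 82.8
```

View pics/sp.png

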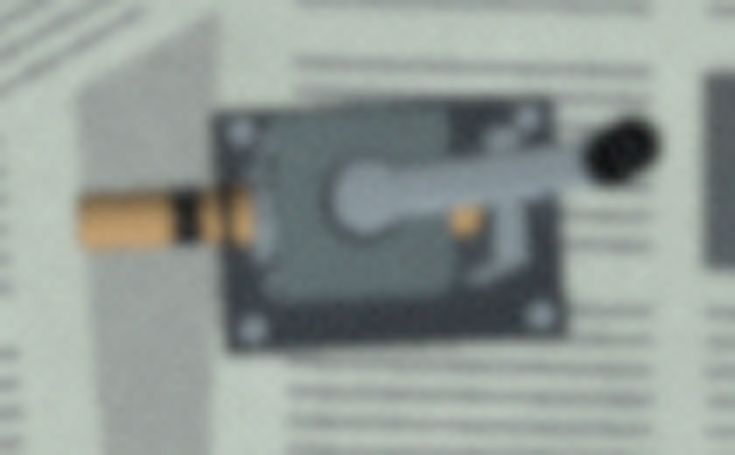

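View pics/rk.png

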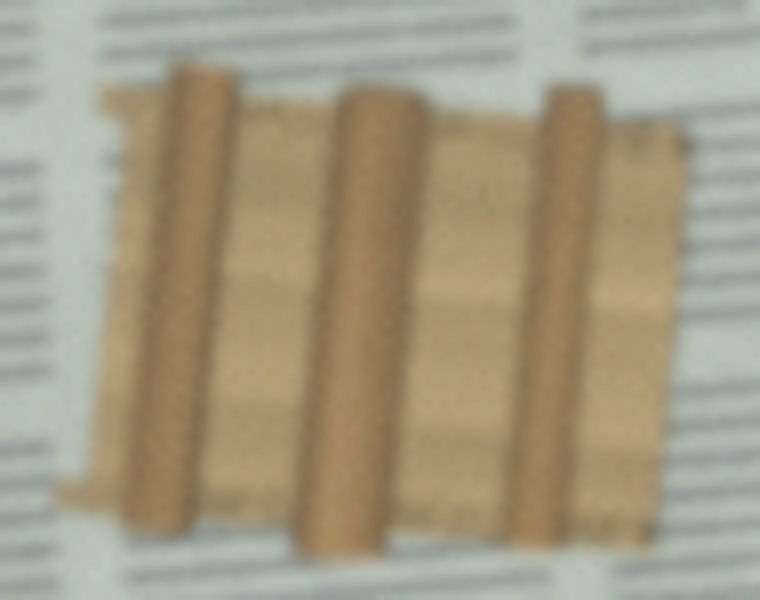

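```bash
cat >> h.py <<'E'
def rot(psi):  # tool down, jaws along angle psi
    x=np.array([0,0,-1.]);y=np.array([np.cos(psi),np.sin(psi),0]);return Rn.from_matrix(np.c_[x,y,np.cross(x,y)]).as_rotvec()
def tcp(): 
    s=robot.observe();return np.array(s['tcp_pos'])
E
python3 - <<'E'
from h import *
s=[(243,132),(527,118),(540,316),(254,328)]
w=np.array([atz((225+(u+.5)/7-.5,175+(v+.5)/7-.5),14,"top")[:2] for u,v in s]);print(w.round(1))
d=(w[1]+w[2]-w[0]-w[3]);d/=np.hypot(*d);e=w[0]+w[1]-w[2]-w[3];e/=np.hypot(*e);print(d,e)
ax=d+np.array([e[1],-e[0]]);ax/=np.hypot(*ax);c=w.mean(0);piv=c-20*ax
print('ax',ax,np.arctan2(ax[1],ax[0]),'piv',piv,'mouth',piv-32*ax,'stop',piv+48*ax)
for u,v in [(82,222),(236,216)]:
    p=atz((225+(u+.5)/7-.5,175+(v+.5)/7-.5),95,"top")[:2]-piv;print('bar pt spindle',p@ax,p@np.array([-ax[1],ax[0]]))
k=np.array([564,-166])-piv;print('lever',np.arctan2(ax[0]*k[1]-ax[1]*k[0],k@ax),np.hypot(*k))
y0=np.array([-ax[1],ax[0]])
R=Rn.from_rotvec(robot.observe()['tcp_rot']).as_matrix();print('tool y now',R[:,1])
th=np.arctan2(ax[1],ax[0])
for nm,P,ps in [('knob0',[564,-166,150],th+np.pi/2),('knob1',[640,-85,150],th+np.pi/2+1.45),('bar',[551,5,80],th+np.pi/2),('tray',[548,-359,12],np.radians(75.5)),('tray2',[452,-335,12],np.radians(75.5)),('new+',[572,208,22],np.radians(85)),('new-',[482,216,22],np.radians(85)),('feed',[550,140,85],th+np.pi/2)]:
  for q in(0,np.pi):
    j=kin.ik(P,rot(ps+q)); print(nm,round(ps+q,2),None if j is None else np.round(j,2))
E
```

```text
[[ 592.6  -38.5]
 [ 595.4 -154. ]
 [ 515.  -155.9]
 [ 513.2  -40.6]]
[ 0.01986656 -0.99980264] [0.99970305 0.02436812]
ax [ 0.02211739 -0.99975538] -1.5486771304075284 piv [553.59492175 -77.26484653] mouth [552.88716518 -45.27267436] stop [ 554.6565566 -125.2531048]
bar pt spindle -103.20123416329126 -0.8613322008429778
bar pt spindle -45.65247294460888 -1.369337010828983
lever 0.09460769132286105 89.3431201276479
tool y now [2.55023368e-01 9.66934889e-01 4.97140705e-05]
knob0 0.02 [-0.46  0.59  0.95  1.86 -0.57  0.99  0.76]
knob0 3.16 [-0.64  0.86  1.34  1.87 -0.91  1.21 -2.1 ]
knob1 1.47 [-0.36  0.58  0.62  1.7  -0.4   0.98  1.88]
knob1 4.61 [-0.55  0.69  0.94  1.71 -0.63  1.07 -1.07]
bar 0.02 [-0.51  0.53  0.56  1.98 -0.4   0.75  0.31]
bar 3.16 [-0.96  0.97  1.34  2.   -1.08  1.15 -2.26]
tray 1.32 [ 0.17  0.77  0.51  1.73 -0.51  0.77  2.25]
tray 4.46 [ 0.04  0.84  0.72  1.74 -0.71  0.84 -0.74]
tray2 1.32 [ 0.17  0.67  0.54  1.97 -0.54  0.65  2.37]
tray2 4.46 [ 0.13  0.68  0.59  1.97 -0.6   0.67 -0.73]
new+ 1.48 [-0.53  0.65  0.17  1.83 -0.16  0.67  1.21]
new+ 4.63 [-0.82  0.71  0.57  1.85 -0.55  0.74 -1.6 ]
new- 1.48 [-0.59  0.55  0.13  2.03 -0.13  0.57  1.11]
new- 4.63 [-0.93  0.61  0.57  2.05 -0.55  0.63 -1.64]
feed 0.02 [-0.7   0.53  0.5   1.93 -0.36  0.77  0.03]
feed 3.16 [-0.2   0.5  -0.14  1.9   0.1   0.75  2.77]
```

```bash
cat >> h.py <<'E'
ax=np.array([0.0221,-0.99976]);piv=np.array([553.6,-77.3]);th=np.arctan2(ax[1],ax[0]);n_=np.array([-ax[1],ax[0]]);PS=th+np.pi/2
def sp(x,y,z): p=piv+x*ax+y*n_; return [p[0],p[1],z]
def F(): return np.round(robot.observe()['contact_force'],2)
E
python3 - <<'E'
from h import *
P=sp(-84,0,215)
robot.movep(P,rot(PS)); grip(0.45,10)
robot.servo_line(sp(-84,0,80),feed=200)
print(F(),tcp(),robot.observe()['t'])
snap("top","a.png")
grip(0.0,10); robot.hold(.2); s=robot.observe();print(F(),np.round(s['wrist_torque'],3),s['grip_width']*92,tcp(),s['t'])
im=viewer.read_camera("side")[:,:,::-1];cv2.imwrite('pics/gr.png',cv2.resize(np.ascontiguousarray(im[100:260,180:340]),None,fx=3.7,fy=3.7,interpolation=cv2.INTER_CUBIC))
E
```

```text
[0.37 0.36 0.27] [552.54139865   6.41839249  80.83922124] 5.975
[-1.09  0.9   5.82] [ 0.075  0.362 -0.1  ] 21.966744687925072 [551.95323463   6.9294743   80.36507013] 6.65
```

View pics/gr.png

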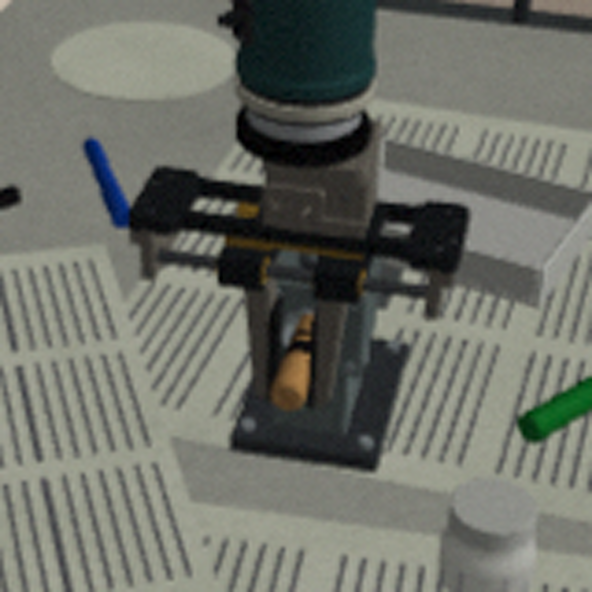

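```bash
cat >> h.py <<'E'
def knob(a,z=150): p=piv+88*(np.cos(a)*ax+np.sin(a)*n_); return [p[0],p[1],z]
def lev():  # lever angle from tcp while knob is gripped
    k=tcp()[:2]-piv; return np.arctan2(k@n_,k@ax),np.hypot(*k)
E
python3 - <<'E'
from h import *
grip(0.45); robot.servo_line(sp(-84,0,215),feed=250)
robot.servo_line(knob(.095,215),feed=250,rotation=rot(PS+.095))
robot.servo_line(knob(.095),feed=150)
print(F(),robot.observe()['t'])
grip(0.0,12); print(F(),robot.observe()['grip_width']*92,lev())
for a in np.linspace(.095,1.44,8)[1:]:
    robot.servo_line(knob(a),feed=90,rotation=rot(PS+a)); print(round(a,2),lev(),F())
print(robot.observe()['t'])
snap("top","lev.png",(225,155,345,245),6)
E
```

```text
[ 0.66 -0.91 -0.09] 9.2833
[-0.87  0.98  4.9 ] 21.924130893182827 (np.float64(0.09980914235585614), np.float64(88.15534046545338))
0.29 (np.float64(0.29520712739363547), np.float64(88.09371860517817)) [-0.3   1.83  5.71]
0.48 (np.float64(0.4840501645039685), np.float64(88.1625228471005)) [0.14 1.21 5.97]
0.67 (np.float64(0.6735372277304514), np.float64(88.28622561082337)) [-0.47  0.31  6.26]
0.86 (np.float64(0.8648856607412), np.float64(88.38256764476223)) [0.7  0.71 6.18]
1.06 (np.float64(1.0547183497076185), np.float64(88.43652105548873)) [-0.28  0.11  5.36]
1.25 (np.float64(1.2462773050211964), np.float64(88.45320307260619)) [0.43 0.92 5.28]
1.44 (np.float64(1.4381989318937247), np.float64(88.53203354835317)) [1.33 0.37 4.76]
12.1
```

View pics/lev.png

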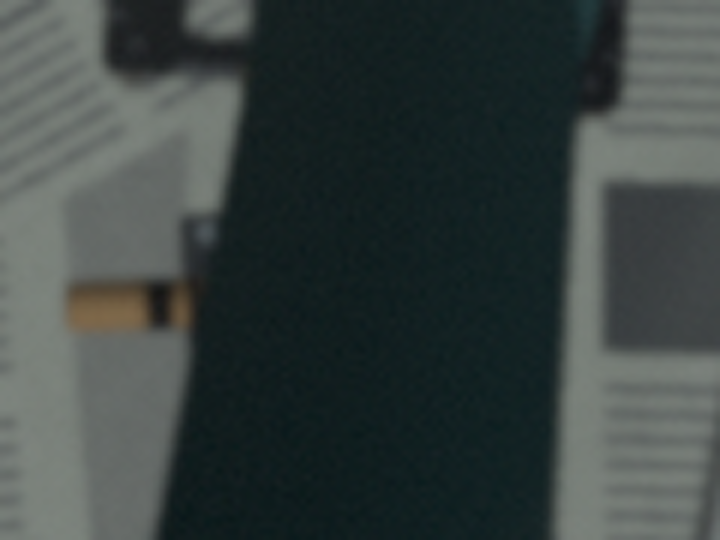

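```bash
python3 - <<'E'
from h import *
grip(0.45); robot.servo_line(knob(1.44,215),feed=250)
robot.servo_line(sp(-84,0,215),feed=250,rotation=rot(PS))
robot.servo_line(sp(-84,0,80),feed=200); grip(0.0,20)
print(F(),robot.observe()['grip_width']*92,tcp(),robot.observe()['t'])
robot.servo_line(sp(-150,0,80.5),feed=120);print(F())
robot.servo_line(sp(-206,0,81),feed=150);print(F(),robot.observe()['grip_width']*92)
robot.servo_line(sp(-206,0,260),feed=250)
robot.servo_line([553,-150,260],feed=300,rotation=rot(PS-.9))
robot.servo_line([553,-360,200],feed=300,rotation=rot(np.radians(75.5)-np.pi))
robot.servo_line([553,-360,90],feed=200)
print(robot.observe()['t'],robot.observe()['grip_width']*92,np.round(robot.observe()['joints'],2))
a=viewer.read_camera("top")[:,:,::-1];b=viewer.read_camera("side")[:,:,::-1]
for c in("top","side"):
  for r in viewer.pinpoint("bar_done",c)[:3]: print(c,round(r["confidence"],2),np.round(toworld(r["at"],c)))
f=lambda m:cv2.resize(np.ascontiguousarray(m),(400,400),interpolation=cv2.INTER_CUBIC)
cv2.imwrite('pics/tr.png',np.hstack([f(a[150:290,300:440]),f(b[60:220,220:380])]))
E
```

```text
[-0.31 -0.09  0.22] 21.4295128445862 [552.13235846   6.8889577   80.50670476] 15.8833
[-0.71 -0.14 -0.64]
[ 0.52 -0.18  0.04] 21.526372440428638
20.85 21.450411010947104 [-0.08  0.8   0.91  1.71 -0.73  1.01 -0.72]
side 0.82 [ 504. -344.  108.]
side 0.68 [ 369. -152.   10.]
```

View pics/tr.png

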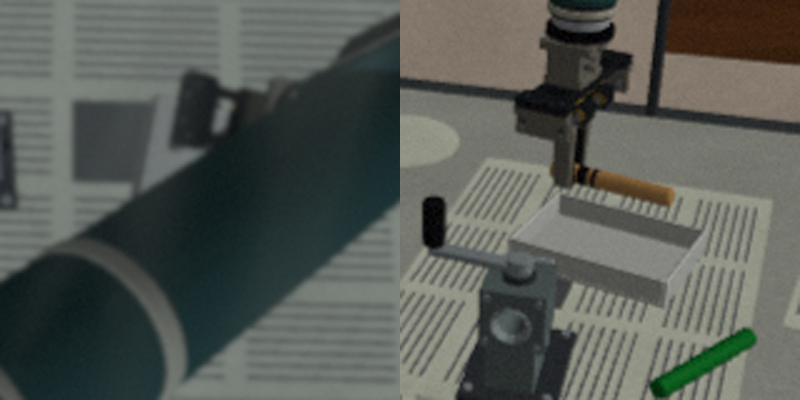

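```bash
python3 - <<'E'
from h import *
robot.servo_line([551,-360,13],feed=120); print(F(),tcp())
grip(0.42); robot.hold(.2); robot.servo_line([551,-360,150],feed=250)
robot.servo_line([500,-100,260],feed=350,rotation=rot(-.3))
d=np.array([.9963,-.0854]);g=np.array([527,210.5])-45*d
robot.servo_line([*g,160],feed=350,rotation=rot(np.radians(85.1)))
print('t',robot.observe()['t'])
snap("top","pl.png")
for c in("top","side"):
  if c=="side": b=snap(c,"pl2.png",(150,60,350,380),1.8)
  for r in viewer.pinpoint("bar_done",c)[:2]: print(c,round(r["confidence"],2),np.round(toworld(r["at"],c)))
  for r in viewer.pinpoint("bar_new",c)[:2]: print(c,'new',round(r["confidence"],2),np.round(toworld(r["at"],c)))
robot.servo_line([*g,24],feed=180); print(F(),tcp())
grip(0.0,25); print(F(),robot.observe()['grip_width']*92,robot.observe()['t'])
E
```

```text
[-0.35 -0.68 -0.27] [ 551.22780009 -360.56898878   13.44235503]
t 26.7917
top 0.76 [ 499. -347.   13.]
top 0.66 [ 363. -153.   11.]
top new 0.6 [524. 211.  35.]
top new 0.58 [528. 276.  44.]
side 0.88 [ 368. -150.    9.]
side 0.58 [ 503. -344.   16.]
side new 0.81 [528. 211.  36.]
[-0.28  0.65  0.08] [482.81110714 214.57305178  24.67007528]
[-0.86  5.27  6.37] 21.45890702543445 28.4
```

View pics/pl2.png

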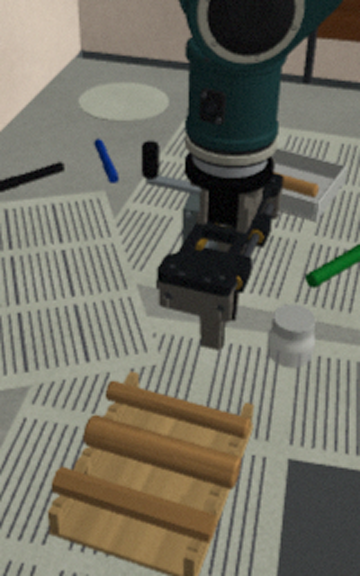

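```bash
python3 - <<'E'
from h import *
g=tcp()
robot.servo_line([g[0],g[1],160],feed=200); print(F(),robot.observe()['grip_width']*92)
robot.servo_line(sp(-182,0,150),feed=250,rotation=rot(PS))
robot.servo_line(sp(-182,0,81),feed=150); print(F(),tcp(),sp(-182,0,81),robot.observe()['t'])
a=viewer.read_camera("top")[:,:,::-1];b=viewer.read_camera("side")[:,:,::-1]
for c in("top","side"):
  for r in viewer.pinpoint("bar_new",c)[:3]: print(c,round(r["confidence"],2),np.round(toworld(r["at"],c)))
f=lambda m:cv2.resize(np.ascontiguousarray(m),(400,400),interpolation=cv2.INTER_CUBIC)
cv2.imwrite('pics/pre.png',np.hstack([f(a[150:250,200:300]),f(b[110:240,210:340])]))
E
```

```text
[ 0.25  0.69 -0.38] 21.087168810642808
[ 0.16  0.05 -0.12] [550.02024973 104.58892406  81.38064992] [np.float64(549.5778), np.float64(104.65632000000001), 81] 31.4583
side 0.57 [552.  62.  94.]
```

View pics/pre.png

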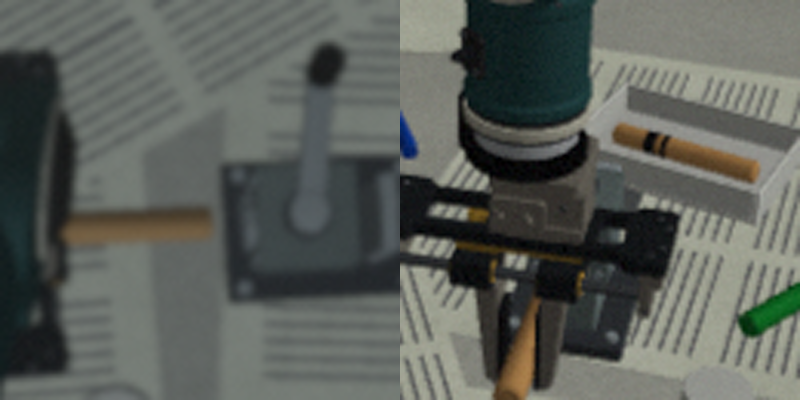

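```bash
python3 - <<'E'
from h import *
z=81
def step(x,fd):
    robot.servo_line(sp(x,0,z),feed=fd); f=np.array(robot.observe()['contact_force'])
    print(x,'tcp x',round(float((tcp()[:2]-piv)@ax),1),'ax',round(float(f[:2]@ax),1),'lat',round(float(f[:2]@n_),1),'z',round(float(f[2]),1)); return -f[:2]@ax
for x in (-166,-158,-145,-130,-100,-88):
    if step(x,80)>12: break
else:
    x=-86
    while x<-66:
        if step(x,30)>6: break
        x+=2
print(robot.observe()['t'],robot.observe()['grip_width']*92)
snap("top","in.png",(200,150,330,250),6)
E
```

```text
-166 tcp x -164.9 ax 0.7 lat 0.1 z -0.0
-158 tcp x -157.3 ax -0.2 lat -0.6 z -0.2
-145 tcp x -144.0 ax 0.5 lat -0.4 z -0.2
-130 tcp x -129.0 ax 0.6 lat 0.2 z -0.3
-100 tcp x -99.3 ax 0.5 lat -0.4 z 0.0
-88 tcp x -87.2 ax 1.1 lat 0.1 z 0.7
-86 tcp x -86.0 ax 1.0 lat -0.5 z 2.0
-84 tcp x -84.0 ax -0.5 lat 0.7 z 0.2
-82 tcp x -81.8 ax 0.2 lat 0.6 z -0.2
-80 tcp x -79.7 ax -0.5 lat -0.7 z -0.0
-78 tcp x -77.7 ax -0.5 lat 0.0 z 1.5
-76 tcp x -75.8 ax 0.0 lat -1.2 z 1.0
-74 tcp x -74.1 ax -0.8 lat -0.7 z 1.3
-72 tcp x -74.0 ax -4.8 lat -0.8 z 1.1
-70 tcp x -73.9 ax -10.3 lat -1.1 z 2.2
35.9917 21.235076538872228
```

View pics/in.png

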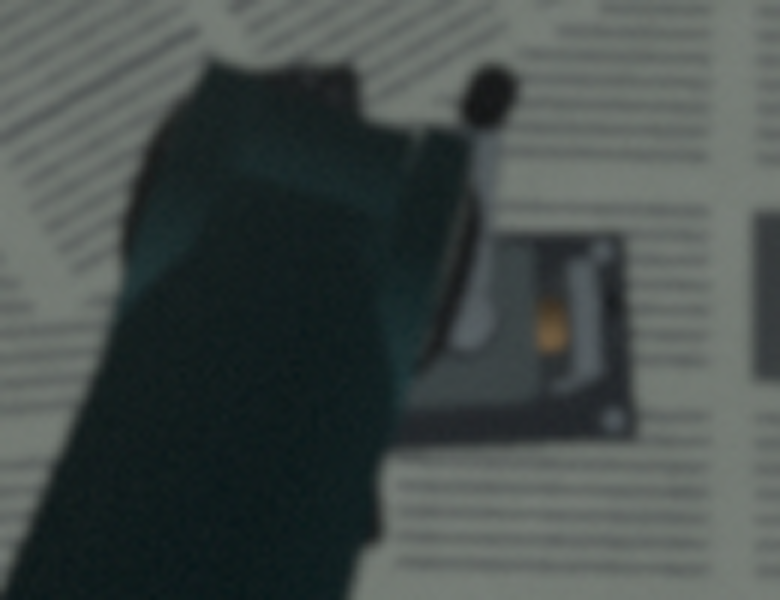

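```bash
python3 - <<'E'
from h import *
robot.servo_line(sp(-73.5,0,80.5),feed=40); grip(0.45); robot.hold(.2)
robot.servo_line(sp(-74,0,215),feed=200)
robot.servo_line(knob(1.44,215),feed=250,rotation=rot(PS+1.44))
robot.servo_line(knob(1.44),feed=150); print(F(),robot.observe()['t'])
grip(0.0,15); print(F(),robot.observe()['grip_width']*92,lev())
for a in [*np.linspace(1.44,.1,8)[1:],.04,.0,-.03]:
    robot.servo_line(knob(a),feed=80,rotation=rot(PS+a)); print(round(a,2),lev(),F())
grip(0.45); robot.servo_line(knob(0,240),feed=200)
robot.servo_line([420,-200,330],feed=250)
print(robot.observe()['t'])
snap("top","fin.png",(200,150,330,250),6)
for c in("top","side"):
  if c=="side": snap(c,"fin2.png",(150,60,370,300),2.5)
  for n in ("bar_new","bar_done","lever_knob"):
    for r in viewer.pinpoint(n,c)[:2]: print(c,n,round(r["confidence"],2),np.round(toworld(r["at"],c)))
E
```

```text
[-0.27  0.69 -0.26] 39.975
[0.04 0.62 3.73] 21.976439630386654 (np.float64(1.4397296238683952), np.float64(88.63586789763353))
1.25 (np.float64(1.2471606895112493), np.float64(88.37611158890637)) [-0.45  1.35  6.17]
1.06 (np.float64(1.0583229056970147), np.float64(88.21447398961791)) [-1.49  1.07  5.61]
0.87 (np.float64(0.8691606177480308), np.float64(88.06299302553708)) [-1.52  1.12  6.65]
0.67 (np.float64(0.6800123309663326), np.float64(87.9427816105054)) [-0.06  1.43  6.85]
0.48 (np.float64(0.48883202980660173), np.float64(87.94446404044297)) [-0.57  0.3   5.54]
0.29 (np.float64(0.29681880764306584), np.float64(87.98941928957143)) [-1.15  0.63  6.5 ]
0.1 (np.float64(0.1046976480442284), np.float64(88.11050069300434)) [-0.82  0.54  5.39]
0.04 (np.float64(0.04511807104649697), np.float64(88.14215784302175)) [-1.    0.06  6.12]
0.0 (np.float64(0.0057828077615307925), np.float64(88.14157222723259)) [-0.63  0.15  7.07]
-0.03 (np.float64(-0.006428335203441124), np.float64(88.09133016492387)) [ 5.81 -0.91  3.81]
45.55
top bar_new 0.57 [ 501. -349.   13.]
top bar_new 0.55 [550. -46.  89.]
top bar_done 0.77 [ 364. -153.   10.]
top bar_done 0.67 [ 499. -350.   15.]
top lever_knob 0.71 [ 558. -168.  171.]
top lever_knob 0.52 [550. -47.  91.]
side bar_new 0.71 [555. -45.  93.]
side bar_done 0.97 [ 370. -149.    9.]
side bar_done 0.68 [ 502. -342.   15.]
side lever_knob 0.61 [ 557. -165.  169.]
```

View pics/fin.png

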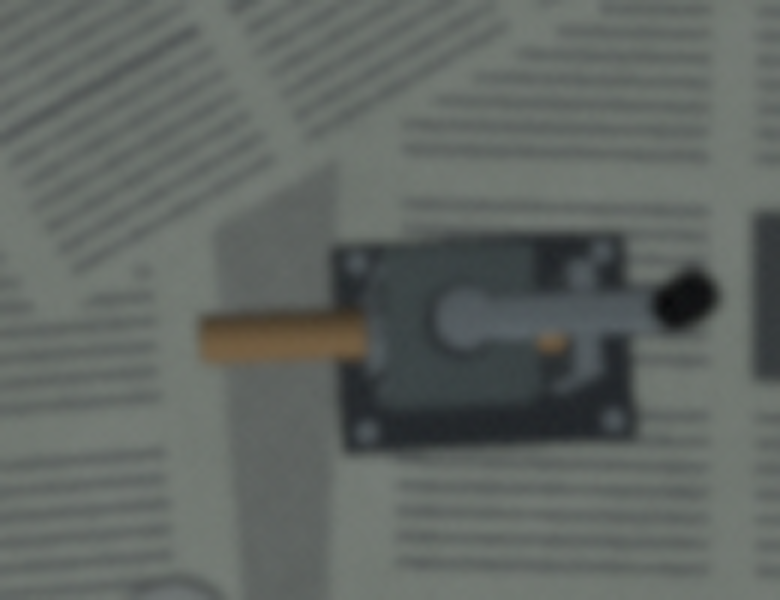

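View pics/fin2.png

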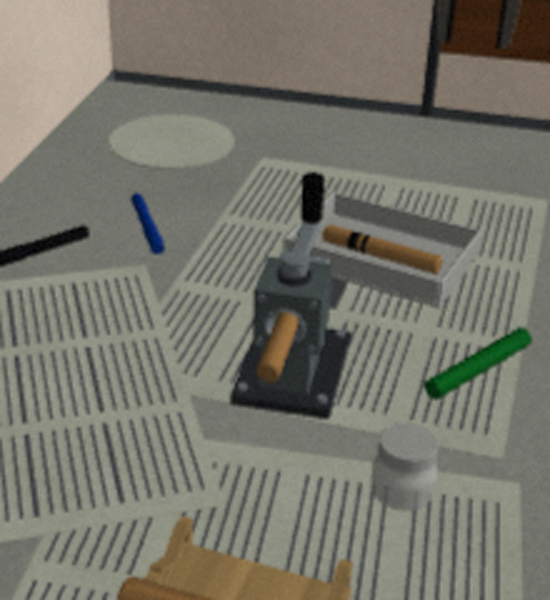

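```bash
python3 - <<'E'
from h import *
for u,v,z in [(201,338,94),(567,343,104),(577,345,118)]:
    p=atz((200+(u+.5)/6-.5,150+(v+.5)/6-.5),z,"top")[:2]-piv;print(p@ax,p@n_)
E
```

```text
-111.570823240305 0.5904908738759445
46.62424250342037 -10.063399512850676
48.995679927935605 -12.262059235252183
```

```bash
python3 -c "
from h import *
print(F(),robot.observe()['t']); robot.job_done()"
```

```text
[-0.15  0.25  0.29] 45.95
the job is handed in; nothing more can be done
```

The bar change is done and handed in at about 46 s of the allowed 72 s. I opened the lever to about 1.44 rad and laid the finished bar in the white tray. I then fed in the thin round bar and swung the lever closed.

**Last checks:**
- **New bar:** the push against the stop built up to about 10 N with the arm at a standstill. After clamping, its outer end measured -111.6 mm along the spindle, against -112 mm expected, and 0.6 mm sideways. This is a camera estimate, good to about 2 mm.
- **Lever:** it reached its end stop at about 0 rad, with the force at the knob rising to 6 N.
- **Finished bar:** it shows flat in the tray at about (500, -346), height about 15 mm.
- **Robot:** clear of everything, with a force reading near zero.
- **Bystanders:** the jar stands upright in the last picture. I did not measure the hexagonal bar, thick bar, jar or cup again after the job; nothing in the moves suggested they were touched.

The only disagreement came from the detector. It sometimes named the green look-alike as the finished bar, and once took the finished bar in the tray for the new one. I ignored those on position.

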